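Check the hidden warmer switch by touch

TASK

Reach down through the two splash flaps of the warmer's control box and touch the hidden toggle itself with a fingertip to feel which way it leans: left is on, right is off. If it is off, flip it on; if it is already on, leave it on. Then press the start pod right down and let go - the round-capped one (warm up from cold) if you had to flip the toggle, the bar-capped one (carry on) if it was already on - never the wrong one, and without knocking over or pushing away the gel bottles and the sprinkle pot.

Things in the scene. Friction and masses are not known exactly. Their poses are not given: they have to be found in the camera images.
- warmer: The fixed warmer: a steel control box 116 mm deep (x), 214 wide (y), 100 high, with a flat aluminium warming plate (180 x 170 mm, its top 30 mm above the table) behind it. Origin on the table under the centre of the control box; x points to the plate (far side), y to the left, z up. A small black bar on top marks the left (+y, ON) end.
- well (a point): Centre of the slot in the top of the control box, at the height of the box's top, 100 mm above the table; axes as the warmer's. The slot is 52 mm wide (x, +-26), 170 mm long (y, +-85) and 76 mm deep, and is covered by two dark steel flaps. The toggle is under them, out of the cameras' sight.
- flap_near (a joint): Splash flap hinged on the slot's near long edge, 25 x 166 mm; 0 = level (shut), 1.45 rad = hanging down. A closed fingertip coming down through the slot pushes it aside with about 1 N; it springs shut again.
- flap_far (a joint): The same flap on the slot's far long edge.
- toggle (a joint): Hidden bat toggle. 0 = off, leaning right (-y of the slot); 0.9 rad = on, leaning left. Pivot along x, 70 mm below the box's top, under the slot's centre. Bat 54 mm long from the pivot, 20 wide (x), 10 to 12 thick. Sprung to one end or the other: 4 N sideways, 40 mm below the box's top, starts it; past 0.45 it snaps over. Pressing its end straight down does not flip it.
- toggle_tip (a point): Centre of that toggle's round end (radius 6 mm), 48 mm from the pivot: about 21 mm right (off) or left (on) of the slot's centre and 27 mm below the box's top; its highest point lies 21 mm below the box's top. z points along the bat, away from the pivot.
- round_pod_top (a point): Centre of the top of the cap of the start pod with the ROUND cap (disc 40 mm across, 12 mm high), 55.5 mm above the table at rest. The pod is a fixed white plastic block 70 x 70 x 40 mm. Which pod is nearer the warmer varies. z up.
- round_pod_key (a joint): Travel of the round cap: 0 = up, 0.006 m = right down. Sprung, about 1 N at the start and 5 N right down; it counts as pressed from 0.004.
- bar_pod_top (a point): Centre of the top of the cap of the start pod with the BAR cap (12 x 42 mm bar, long in y, 12 mm high), 55.5 mm above the table at rest, on an identical fixed white block. z up.
- bar_pod_key (a joint): Travel of the bar cap: 0 = up, 0.006 m = right down, sprung like the other.
- gel_a_mid (a point): A gel colour bottle, 33 mm across and 116 mm tall, standing loose on the warming plate behind the box on the left; point 60 mm above its foot. z along its axis.
- gel_b_mid (a point): A gel colour bottle, 37 mm across and 127 mm tall, standing loose on the warming plate on the right; point 60 mm above its foot.
- sprinkle_mid (a point): A small open sprinkle pot, 47 mm across and 56 mm tall, loose on the thin baking mat (1.6 mm) behind the pods; its centre.
There are look-alikes about, which are no part of the job. What is shaped like the part that bears sprinkle_mid but turquoise is not meant. What is shaped like the part that bears round_pod_top but yellow is not meant.

How it is judged:
By the outcome, as a careful person would: the job done as asked, in the order asked, and still so for the second after the job is handed in, with the robot touching nothing.
It also fails if it takes over 40 s, if anything falls off the work surface, if the arm or the gripper's body presses on something with over 40 N, if the wrist force passes 120 N, or if a joint passes its speed limit or range.

ROBOT

A 6-joint arm with a two-finger parallel gripper is mounted at the origin on a cart in front of the work surface, level with it; the furniture and walls round the work are solid. World frame = base frame: x ahead of the robot, y to its left, z up, the work surface at z = 0. Lengths are in m, angles in rad, forces in N, time in s.
With the tool pointing down it reaches from about 0.375 to 0.9 m from the base axis. Payload 3.1 kg.
Tool frame: the origin (TCP) lies at the centre of the arm's flange, where the gripper is bolted on; the fingertips stand 173 mm ahead of it and the grasp point (between the pads) lies 155 mm ahead of it; z points along the fingers, y is the line along which they close (so a half turn about z gives the same grasp; the last joint's range is limited). The gripper opens to 85 mm and grips with 20 to 120 N. Pads are 22 mm wide; open, the fingers measure 114 mm over their backs; the gripper's body (76 mm by 85 mm) begins 54 mm behind the grasp point. The pads swing forward as they close: fully open they stand 13 mm farther back than shut.
Start: joints at [1.157, 0.527, 1.433, -0, 1.181, -0.178], TCP at [0.145, 0.608, 0.405] pointing down, gripper open.
Joint ranges: [-3.08, 3.08], [-0.75, 2.2], [0.22, 2.44], [-1.43, 4.57], [0, 2.65], [-2.85, 2.85]. Speed limits (rad/s): [2.79, 2.79, 3.14, 3.14, 3.14, 3.14].

INTERFACE

Orientations are given as a unit quaternion [x, y, z, w].
In Python, from station import * gives the robot as it stands.
- The arm moves only by the shell command python3 -m jog 'ROWS' [OPENING] [FORCE]. ROWS is a JSON object of lists of equal length, an entry for each row: "linear": the shift along the world's x, y, z in mm, a list of three; "turn": the turn about the world's z in units of 5 degrees (1.0 is 5 degrees). A call has 1 to 12 rows; each row shifts and turns the commanded pose from where the row before left it; what a row does not reach is not made up. A row lasts 1/8 s, in which the tool goes at most 62.5 mm and 10.7 degrees, less where a joint would pass 70% of its speed; a pose out of reach is approached as far as the arm can. A call is refused whole if a number of a shift passes 62.5 or a number of a turn 1, either way. A call with a gripper value outside its range is refused whole. OPENING is the opening, from 0 (shut) to 1 (fully open), set as the call begins (- or left out, the last holds). The fingers move at their own pace and stop on an object; FORCE is the grip in N (left out, the last holds). Time passes only in rows, so rows that do not move let the fingers close. It gives the time, the measured TCP pose, the force, the opening and the grip force at its end, in the units of the state.
- sense(): the state, without advancing time (a new reading comes with each control period).
- snapshot(name): name is "side" or "top"; returns the picture (420x560x3 uint8, red, green, blue); there is no depth.
- get_calibration(name): a dict with "fx", "fy", "cx", "cy" (pixels), "world_to_cam" (4x4, takes a point from world to camera coordinates). Camera axes: x right, y down, z forward; pixel columns grow to the right and rows downward; lengths in m; the calibration is good to about 2 mm. A picture is of the moment at which its call begins. get_calibration takes no time and is no camera call.
- sign_off(): hands the job in; it is judged then, once.
The state is a dict: "t": time; "q": joint angles; "qd": joint speeds; "tau": joint torques, N m; "tcp_pos": TCP position; "tool_rot": TCP orientation; "force": force on the tool from outside, world axes, zero at the start; "ft_torque": the same for the moment, N m; "finger_gap": opening from 0.0 (shut) to 1.0 (fully open); "gripper_force": force on a finger pad.
Only numpy, scipy, OpenCV 4.12 (cv2) and the standard library are available. Lean on these libraries where they do the work, as an engineer would, in place of code of your own. Each camera call takes 0.05 s, during which the arm holds its last target. There are 200 camera calls.

## Working session

There is one attempt and no reset: what is moved stays moved. The work goes in short steps, Python scripts to look and compute and a shell command to move; the robot and the scene stay as the last step left them, time stands still between calls to the robot, and variables do not carry over. Pictures are saved under pics/ and viewed, at most 10 in all, crops included, and the job is handed in when it is done.

```bash
mkdir -p pics; python3 - <<'E'
from station import *
import cv2,json
for n in("top","side"):
    im=snapshot(n); cv2.imwrite(f"pics/{n}0.png",im[:,:,::-1]); c=get_calibration(n); print(n,c)
s=sense();print(s["t"],s["tcp_pos"],s["tool_rot"],s["force"],s["finger_gap"])
E
```

```text
top {'fx': 391.803399865041, 'fy': 391.803399865041, 'cx': 281.2481615851055, 'cy': 207.2098154803945, 'world_to_cam': array([[ 0.00535798, -0.99936475,  0.0352333 , -0.02743394],
       [-0.99880502, -0.00705995, -0.04835997,  0.6111282 ],
       [ 0.04857799, -0.03493209, -0.99820836,  0.90325794],
       [ 0.        ,  0.        ,  0.        ,  1.        ]])}
side {'fx': 406.2139141991712, 'fy': 406.2139141991712, 'cx': 280.4533197093919, 'cy': 212.69038213438807, 'world_to_cam': array([[ 0.58519962, -0.81085181, -0.0077942 , -0.38719531],
       [-0.61896385, -0.44046139, -0.65029033,  0.43045447],
       [ 0.52385605,  0.38537398, -0.7596458 ,  0.77234793],
       [ 0.        ,  0.        ,  0.        ,  1.        ]])}
0.1 [0.14524754 0.60757786 0.40381385] [ 1.17129151e-01  9.93116184e-01 -9.60303792e-04 -2.91890070e-04] [-0.18891346  0.97612167  0.48927143] 0.9983411771807764
```

View pics/top0.png

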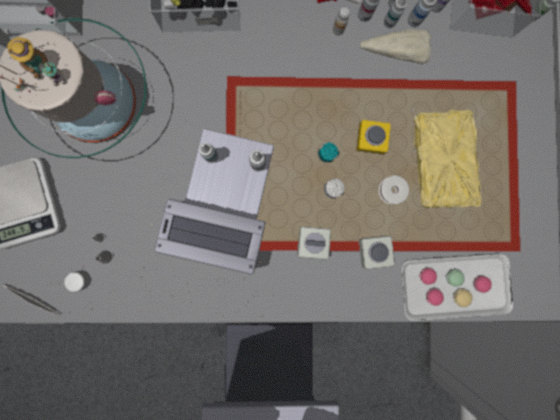

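View pics/side0.png

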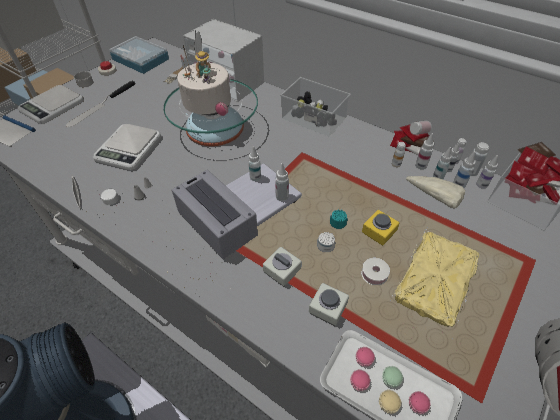

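The top view shows the control box at about (210,237) with the bottles behind it. There are two white pods at (314,243) and (378,252), a yellow look-alike at (375,136), a white sprinkle pot at (335,188) and its turquoise look-alike at (329,152). I'll enlarge this area to tell the pod caps apart.

```bash
cat > h.py <<'E'
from station import *
import cv2,numpy as np
def ray(n,u,v,z):
    c=get_calibration(n);T=np.array(c["world_to_cam"]);R=T[:3,:3];o=-R.T@T[:3,3]
    d=R.T@np.array([(u-c["cx"])/c["fx"],(v-c["cy"])/c["fy"],1]);return o+d*(z-o[2])/d[2]
def proj(n,p):
    c=get_calibration(n);T=np.array(c["world_to_cam"]);q=T[:3,:3]@p+T[:3,3];return c["fx"]*q[0]/q[2]+c["cx"],c["fy"]*q[1]/q[2]+c["cy"]
E
python3 - <<'E'
from h import *
t=cv2.imread("pics/top0.png");s=cv2.imread("pics/side0.png")
a=cv2.resize(t[120:280,150:410],None,fx=3,fy=3,interpolation=cv2.INTER_CUBIC)
cv2.imwrite("pics/cropT.png",a)
b=cv2.resize(s[140:330,165:415],None,fx=3,fy=3,interpolation=cv2.INTER_CUBIC);cv2.imwrite("pics/cropS.png",b)
E
```

```text
(no output)
```

View pics/cropT.png

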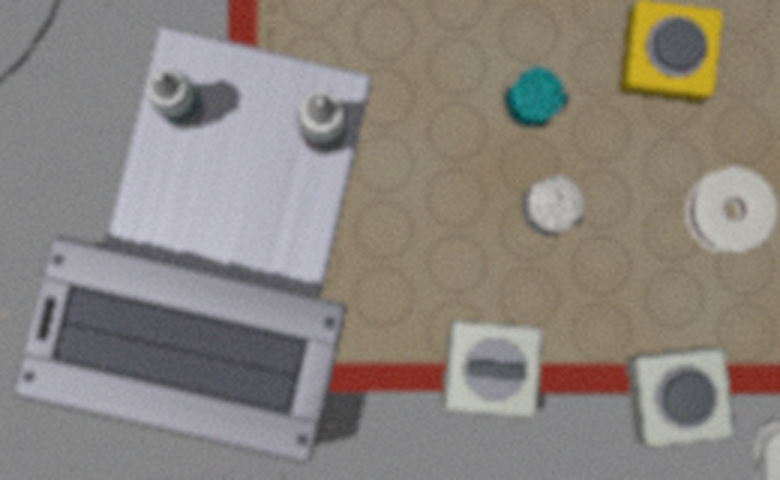

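View pics/cropS.png

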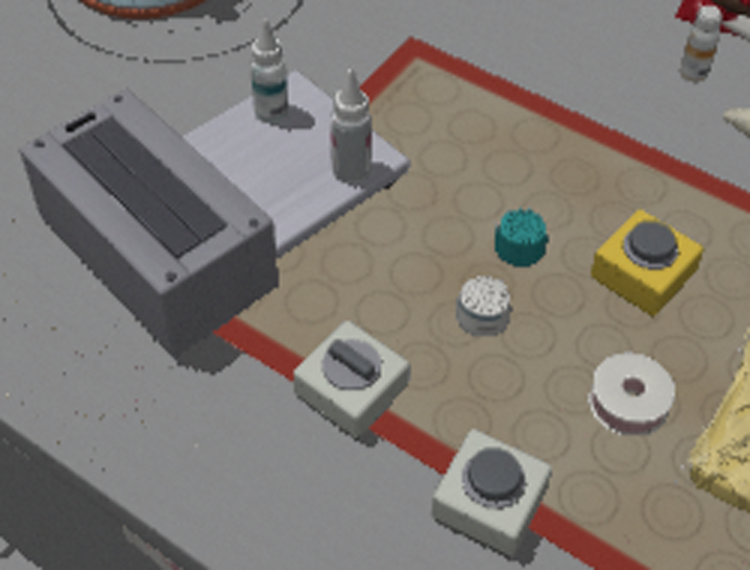

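Pod candidates in the top crop are the bar-capped white pod at (496,368), the round-capped white pod at (688,396) and the yellow round look-alike at (675,45). The bar cap is clearly a narrow strip, so the nearer white pod is the bar one and the outer white one is the round one. The black ON mark is at the slot's left end.

```bash
python3 - <<'E'
from h import *
np.set_printoptions(precision=4,suppress=True)
f=lambda u,v:(u/3+150-.33,v/3+120-.33)
P=[ray("top",*f(*p),.1) for p in[(70,287),(308,340),(290,414),(53,360)]]
c=sum(P)/4;print("slot",c,[np.linalg.norm(P[i]-P[(i+1)%4]) for i in range(4)])
d=(P[0]+P[3]-P[1]-P[2]);d/=np.linalg.norm(d);print("yaxis",d,np.degrees(np.arctan2(-d[0],d[1])))
B=[ray("top",*f(*p),.1) for p in[(57,238),(345,306),(308,460),(17,393)]];print("box c",sum(B)/4,[np.linalg.norm(B[i]-B[(i+1)%4]) for i in range(4)])
print("side proj slot",proj("side",c), "expected ~", (165+148/3,140+187/3))
for n,t,s,z in[("bar",(496,368),(353,358),.0555),("round",(688,396),(495,472),.0555),("gelA",(168,83),(265,35),.146),("gelB",(320,105),(351,80),.157),("spr",(554,204),(485,293),.058)]:
    print(n,ray("top",*f(*t),z),ray("side",s[0]/3+165,s[1]/3+140,z))
E
```

```text
slot [0.5445 0.1295 0.1   ] [np.float64(0.17090867578868968), np.float64(0.053354074617823974), np.float64(0.16978825884732135), np.float64(0.05225882364503393)]
yaxis [0.2156 0.9765 0.    ] -12.453520843005725
box c [0.5453 0.1283 0.1   ] [np.float64(0.20787923394933838), np.float64(0.11102733413258468), np.float64(0.20820020044183118), np.float64(0.11153451211269816)]
side proj slot (np.float64(211.80228165201157), np.float64(201.4158610404784)) expected ~ (214.33333333333334, 202.33333333333334)
bar [ 0.5311 -0.0983  0.0555] [ 0.5301 -0.102   0.0555]
round [ 0.5108 -0.2427  0.0555] [ 0.5089 -0.2464  0.0555]
gelA [0.7244 0.1337 0.146 ] [0.7153 0.1266 0.146 ]
gelB [0.7087 0.0315 0.157 ] [0.7026 0.0232 0.157 ]
spr [ 0.6541 -0.1415  0.058 ] [ 0.6443 -0.1543  0.058 ]
```

The slot's measured size (171 x 53 mm) matches the 170 x 52 given, and its centre is about (0.545, 0.129). The tool's closing line is already within 1° of the slot's long axis. The next move closes the fingers and goes above the slot, 50 mm right of centre.

```bash
python3 -m jog '{"linear":[[32.5,-44,0],[32.5,-44,0],[32.5,-44,0],[32.5,-44,0],[32.5,-44,0],[32.5,-44,0],[32.5,-44,0],[32.5,-44,0],[32.5,-44,0],[32.5,-44,0],[32.5,-44,0],[32.5,-44,0]],"turn":[0,0,0,0,0,0,0,0,0,0,0,0]}' 0 40
python3 -m jog '{"linear":[[0,0,-40],[0,0,-40],[0,0,0],[0,0,0]],"turn":[0,0,0,0]}'
python3 - <<'E'
from h import *
s=sense();print(s["tcp_pos"],s["force"],s["tool_rot"],s["finger_gap"])
t=snapshot("top")[:,:,::-1];q=snapshot("side")[:,:,::-1]
a=cv2.resize(t[170:290,140:280],(560,480));b=cv2.resize(q[80:280,150:250],(240,480))
cv2.imwrite("pics/above.png",np.hstack([a,b]))
p=np.array(s["tcp_pos"])-[0,0,.173];print(proj("top",p),proj("side",p))
E
```

```text
t: 1.6
tcp_pos: [0.5361, 0.0782, 0.4044]
tool_rot: [0.117, 0.993, 0.0, -0.0]
force: [0.5, 0.2, -0.3]
finger_gap: 0.001
gripper_force: 0.0
t: 2.1
tcp_pos: [0.5358, 0.0799, 0.3256]
tool_rot: [0.117, 0.993, 0.0, 0.001]
force: [0.1, 0.1, 0.3]
finger_gap: -0.001
gripper_force: 0.0
[0.5358307  0.07994813 0.32555352] [0.0748707  0.09735358 0.26659445] [1.16988080e-01 9.93133108e-01 3.34689318e-05 6.47121261e-04] -0.001091041178982805
(np.float64(231.10447105933372), np.float64(241.62019830749483)) (np.float64(221.85154026088406), np.float64(197.74077219099752))
```

View pics/above.png

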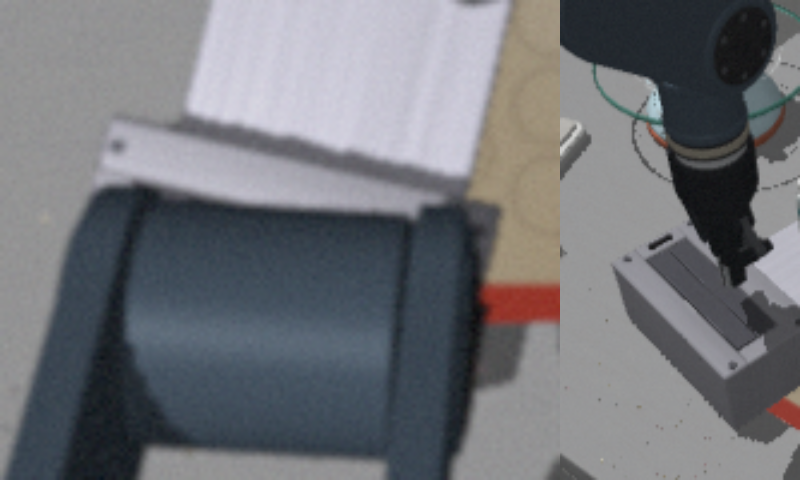

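The side picture shows the closed fingertips over the slot's right part, at composite pixel (732,282), where the calibration predicts them. They are 52 mm above the box top. Next I descend through the flaps.

```bash
python3 -m jog '{"linear":[[0,0,-25],[0,0,-20],[0,0,-10],[0,0,-10],[0,0,0]],"turn":[0,0,0,0,0]}'
python3 -m jog '{"linear":[[0,0,-10],[0,0,-10],[0,0,-9],[0,0,0],[0,0,0]],"turn":[0,0,0,0,0]}'
```

```text
t: 2.82
tcp_pos: [0.5355, 0.0799, 0.2598]
tool_rot: [0.117, 0.993, 0.0, 0.0]
force: [-0.3, 0.2, 0.4]
finger_gap: 0.002
gripper_force: 0.5
t: 3.45
tcp_pos: [0.5352, 0.0798, 0.2303]
tool_rot: [0.117, 0.993, -0.0, -0.001]
force: [-0.7, -0.5, -2.0]
finger_gap: 0.002
gripper_force: 1.3
```

Free at a depth of 43 mm. Next I sweep left in small steps, feeling for the bat. I expect contact near local y -36 if it is off, or about -8 if it is on.

```bash
python3 -m jog '{"linear":[[0.8,3.9,0],[0.4,2,0],[0,0,0]],"turn":[0,0,0]}'
python3 -m jog '{"linear":[[0.8,3.9,0],[0.4,2,0],[0,0,0]],"turn":[0,0,0]}'
python3 -m jog '{"linear":[[0.4,2,0],[0.4,2,0],[0,0,0]],"turn":[0,0,0]}'
```

```text
t: 3.82
tcp_pos: [0.5367, 0.086, 0.231]
tool_rot: [0.117, 0.993, 0.0, 0.0]
force: [-0.3, 0.4, -0.0]
finger_gap: -0.0
gripper_force: 0.6
t: 4.2
tcp_pos: [0.5378, 0.0915, 0.2308]
tool_rot: [0.117, 0.993, -0.0, 0.0]
force: [-0.9, -3.4, 0.4]
finger_gap: 0.007
gripper_force: 2.5
t: 4.58
tcp_pos: [0.5386, 0.0955, 0.2308]
tool_rot: [0.117, 0.993, -0.0, 0.0]
force: [0.2, -3.2, 2.6]
finger_gap: -0.002
gripper_force: 2.2
```

Contact came at local y of about -38 mm with 3.4 N, so the toggle is leaning right: OFF. I keep pushing left to flip it.

```bash
python3 -m jog '{"linear":[[0.8,3.9,0],[0,0,0]],"turn":[0,0]}'
python3 -m jog '{"linear":[[0.8,3.9,0],[0,0,0]],"turn":[0,0]}'
python3 -m jog '{"linear":[[0.8,3.9,0],[0,0,0]],"turn":[0,0]}'
python3 -m jog '{"linear":[[0.8,3.9,0],[0,0,0]],"turn":[0,0]}'
python3 -m jog '{"linear":[[0.6,3,0],[0,0,0]],"turn":[0,0]}'
```

```text
t: 4.82
tcp_pos: [0.5395, 0.0999, 0.2307]
tool_rot: [0.117, 0.993, 0.0, 0.0]
force: [-0.4, -2.5, 1.3]
finger_gap: -0.001
gripper_force: 1.4
t: 5.08
tcp_pos: [0.5402, 0.104, 0.2306]
tool_rot: [0.117, 0.993, 0.0, 0.0]
force: [0.9, -0.3, -0.2]
finger_gap: 0.002
gripper_force: 1.0
t: 5.32
tcp_pos: [0.541, 0.1078, 0.2306]
tool_rot: [0.117, 0.993, 0.0, -0.0]
force: [0.5, 0.7, 0.0]
finger_gap: 0.002
gripper_force: 0.7
t: 5.58
tcp_pos: [0.5418, 0.1116, 0.2307]
tool_rot: [0.117, 0.993, 0.0, -0.0]
force: [-0.7, 1.1, -0.5]
finger_gap: 0.003
gripper_force: 0.8
t: 5.82
tcp_pos: [0.5424, 0.1145, 0.2307]
tool_rot: [0.117, 0.993, 0.0, 0.0]
force: [-0.0, 0.8, -0.6]
finger_gap: -0.004
gripper_force: 0.8
```

It snapped over: the resistance vanished near local y -26. To confirm ON, I push gently on until I feel the bat's right side against its left stop, expected at local y of about -10.

```bash
python3 -m jog '{"linear":[[0.6,3,0],[0,0,0]],"turn":[0,0]}'
python3 -m jog '{"linear":[[0.4,2,0],[0,0,0]],"turn":[0,0]}'
python3 -m jog '{"linear":[[0.4,2,0],[0,0,0]],"turn":[0,0]}'
```

```text
t: 6.08
tcp_pos: [0.543, 0.1175, 0.2307]
tool_rot: [0.117, 0.993, 0.0, 0.0]
force: [0.6, 0.1, -0.5]
finger_gap: 0.0
gripper_force: 0.8
t: 6.32
tcp_pos: [0.5434, 0.1194, 0.2307]
tool_rot: [0.117, 0.993, 0.0, 0.0]
force: [-0.8, -0.1, 0.5]
finger_gap: 0.003
gripper_force: 0.7
t: 6.58
tcp_pos: [0.5438, 0.1214, 0.2307]
tool_rot: [0.117, 0.993, 0.0, 0.0]
force: [0.4, -0.4, 0.3]
finger_gap: -0.003
gripper_force: 0.7
```

```bash
python3 -m jog '{"linear":[[0.4,2,0],[0,0,0]],"turn":[0,0]}'
python3 -m jog '{"linear":[[0.4,2,0],[0,0,0]],"turn":[0,0]}'
```

```text
t: 6.82
tcp_pos: [0.5442, 0.1234, 0.2307]
tool_rot: [0.117, 0.993, 0.0, 0.0]
force: [0.0, -0.5, -0.8]
finger_gap: 0.003
gripper_force: 0.7
t: 7.08
tcp_pos: [0.5446, 0.1254, 0.2307]
tool_rot: [0.117, 0.993, 0.0, 0.0]
force: [-0.3, -0.0, -0.8]
finger_gap: 0.0
gripper_force: 0.7
```

```bash
python3 -m jog '{"linear":[[0.4,2,0],[0,0,0]],"turn":[0,0]}'
python3 -m jog '{"linear":[[0.4,2,0],[0,0,0]],"turn":[0,0]}'
python3 -m jog '{"linear":[[0.4,2,0],[0,0,0]],"turn":[0,0]}'
```

```text
t: 7.32
tcp_pos: [0.545, 0.1274, 0.2307]
tool_rot: [0.117, 0.993, 0.0, 0.0]
force: [-0.4, -0.3, -0.5]
finger_gap: -0.003
gripper_force: 0.7
t: 7.58
tcp_pos: [0.5453, 0.1292, 0.2307]
tool_rot: [0.117, 0.993, -0.0, -0.0]
force: [0.0, -1.2, 0.4]
finger_gap: 0.001
gripper_force: 1.6
t: 7.82
tcp_pos: [0.5456, 0.13, 0.2306]
tool_rot: [0.116, 0.993, -0.001, -0.001]
force: [-0.1, -8.9, 0.7]
finger_gap: -0.002
gripper_force: 4.6
```

A firm stop at local y of about 0 (8.9 N) means the bat is against its left stop: ON, flipped. I back off, rise, and go over the round pod.

```bash
python3 -m jog '{"linear":[[-1,-5,0],[0,0,-0],[0,0,20],[0,0,35],[0,0,35],[0,0,10]],"turn":[0,0,0,0,0,0]}'
python3 -m jog '{"linear":[[-5,-53,0],[-5,-53,0],[-5,-53,0],[-5,-53,0],[-5,-53,0],[-5,-53,0],[-4,-53,-20],[0,0,-20],[0,0,-20],[0,0,0],[0,0,0]],"turn":[0,0,0,0,0,0,0,0,0,0,0]}'
python3 - <<'E'
from h import *
s=sense();print(s["tcp_pos"],s["force"])
t=snapshot("top")[:,:,::-1];q=snapshot("side")[:,:,::-1]
cv2.imwrite("pics/pod.png",np.hstack([cv2.resize(q[180:330,190:390],(800,600))]))
p=np.array(s["tcp_pos"])-[0,0,.173];u=np.array(proj("side",p));print((u-[190,180])*4)
E
```

```text
t: 8.57
tcp_pos: [0.5453, 0.1266, 0.3329]
tool_rot: [0.117, 0.993, 0.001, 0.002]
force: [0.6, 0.7, -1.2]
finger_gap: -0.003
gripper_force: 0.0
t: 9.95
tcp_pos: [0.5109, -0.2446, 0.2707]
tool_rot: [0.117, 0.993, 0.0, -0.0]
force: [-0.2, -0.8, -0.3]
finger_gap: -0.001
gripper_force: 0.0
[ 0.51094311 -0.24456583  0.27068673] [-0.15722954 -0.83859336 -0.33296662]
[565.68399338 426.06348209]
```

View pics/pod.png

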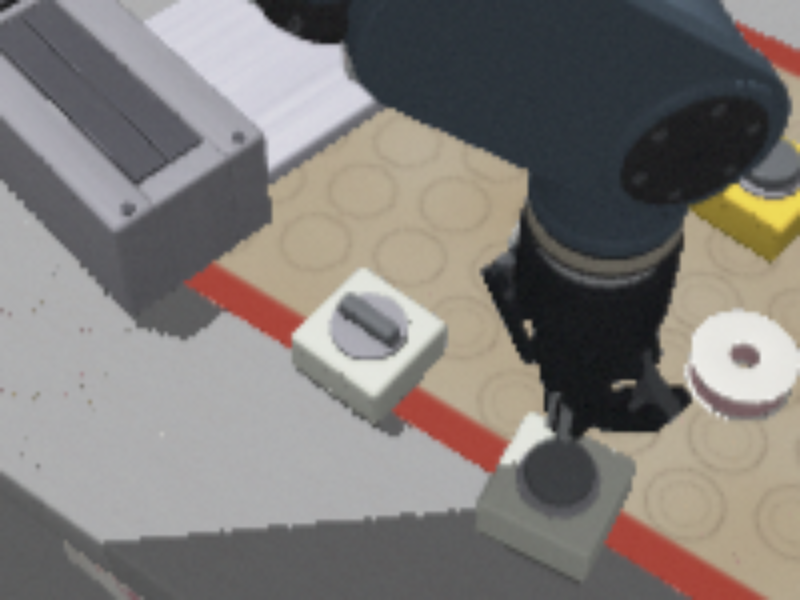

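The closed fingertips at (563,425) are right above the round cap at (558,475), with the bar pod untouched at (368,325). The flaps are shut again. Next I press.

```bash
python3 -m jog '{"linear":[[0,0,-20],[0,0,-16],[0,0,-4],[0,0,-2],[0,0,-2],[0,0,0]],"turn":[0,0,0,0,0,0]}'
python3 -m jog '{"linear":[[0,0,-2],[0,0,-1],[0,0,-1],[0,0,0]],"turn":[0,0,0,0]}'
```

```text
t: 10.8
tcp_pos: [0.5108, -0.2447, 0.2271]
tool_rot: [0.117, 0.993, -0.0, 0.0]
force: [-0.8, 1.7, 2.4]
finger_gap: -0.001
gripper_force: 1.1
t: 11.3
tcp_pos: [0.5108, -0.2447, 0.223]
tool_rot: [0.117, 0.993, -0.0, 0.0]
force: [-1.1, 0.9, 5.3]
finger_gap: -0.002
gripper_force: 2.7
```

```bash
python3 -m jog '{"linear":[[0,0,-1],[0,0,-1],[0,0,0],[0,0,0]],"turn":[0,0,0,0]}'
```

```text
t: 11.8
tcp_pos: [0.5108, -0.2447, 0.2227]
tool_rot: [0.117, 0.993, -0.0, 0.0]
force: [-3.4, 3.5, 17.6]
finger_gap: -0.001
gripper_force: 8.5
```

It is right down at the hard stop, at 17.6 N. I let go and check.

```bash
python3 -m jog '{"linear":[[0,0,10],[0,0,25],[0,0,40],[0,0,40],[0,0,30],[0,0,0],[0,0,0]],"turn":[0,0,0,0,0,0,0]}'
python3 - <<'E'
from h import *
q=snapshot("side")[:,:,::-1]
cv2.imwrite("pics/end.png",cv2.resize(q[130:340,150:430],(800,600)))
E
```

```text
t: 12.68
tcp_pos: [0.5104, -0.2446, 0.3646]
tool_rot: [0.117, 0.993, 0.0, -0.001]
force: [-0.4, 0.3, -0.3]
finger_gap: 0.002
gripper_force: 0.0
```

View pics/end.png

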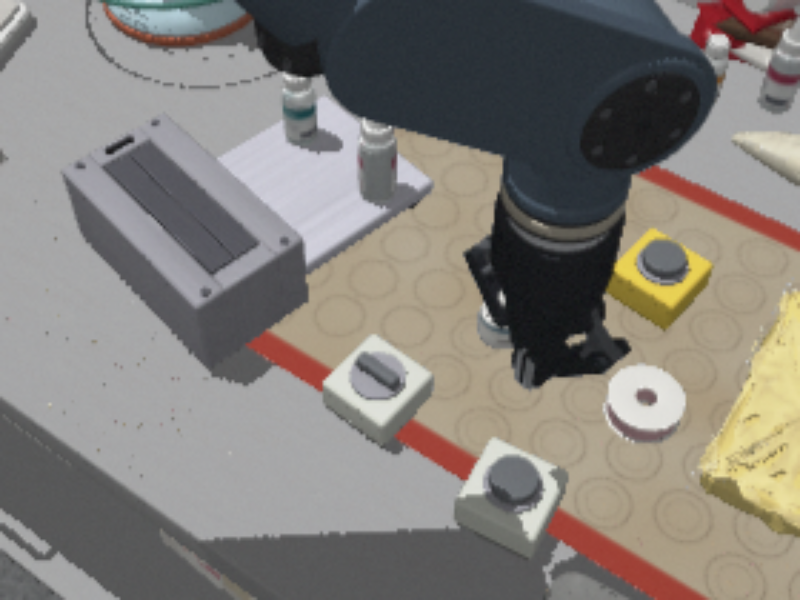

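The bottles at (299,105) and (378,160) and the pot at (495,320) still stand. The flaps are shut, the round cap at (513,482) is back up, and the robot is clear.

```bash
python3 -c "from station import *; print(sign_off())"
```

```text
the job is handed in; nothing more can be done
None
```

The toggle felt off (leaning right), so I flipped it on and checked it against its left stop, pressed the round-capped pod right down and let go, and handed in at about 12.7 s with the bottles and pot still standing.

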